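# Lengthen the tin rack by one hole and load the long twin tin

## Robot

A 6-joint arm with a two-finger parallel gripper is mounted at the origin on the work surface. World frame = base frame: x ahead of the robot, y to its left, z up, the work surface at z = 0. Lengths are in m, angles in rad, forces in N, time in s.
With the tool pointing down it reaches from about 0.25 to 0.775 m from the base axis. Payload 4 kg.
Tool frame: the origin (TCP) lies midway between the tips of the shut fingers; the grasp point (between the pads) lies 19 mm behind it; z points along the fingers, x is the direction in which the jaws open and shut, and the axes are right-handed (so a half turn about z gives the same grasp; the last joint's range is limited). The gripper opens to 94 mm and grips with 3 to 60 N. Pads are 16 mm wide; open, the fingers measure 119 mm over their backs; the gripper's body (75 mm by 177 mm) begins 78 mm behind the grasp point.
Start: joints at [1.026, 0.087, 1.371, -0, 1.684, -0.103], TCP at [0.235, 0.497, 0.206] pointing down, gripper open.
Joint ranges: [-3.1, 3.1], [-0.76, 2.03], [0.27, 2.55], [-1.08, 4.22], [0.17, 2.65], [-2.57, 2.57]. Speed limits (rad/s): [2.79, 2.79, 3.14, 3.14, 3.14, 3.14].

## Interface

Orientations are given as [roll, pitch, yaw] about the fixed x, y, z axes, in that order (R = Rz(yaw) Ry(pitch) Rx(roll)).
In Python, from bench import * gives the robot as it stands.
- The arm moves only by the tool send_rows, never from a script. Its argument "rows" is one flat list of numbers, 7 for each row, row after row: the shift along the world's x, y, z in mm, then the turn, a rotation vector about the world's x, y, z in degrees, then the opening, from 0 (shut) to 1 (fully open). A call has exactly 8 rows; each row shifts and turns the commanded pose from where the row before left it; what a row does not reach is not made up. A row lasts 1/8 s, in which the tool goes at most 62.5 mm and 10.7 degrees, less where a joint would pass 70% of its speed; a pose out of reach is approached as far as the arm can. A call is refused whole if a number of a shift passes 62.5 or a number of a turn 10.7, either way. A call with a gripper value outside its range is refused whole. The fingers move at their own pace and stop on an object; the grip force is fixed at half the most. Time passes only in rows, so rows that do not move let the fingers close, or fill a call up. It gives the time, the measured TCP pose, the force and the opening at its end, in the units of the state.
- get_obs(): the state, without advancing time (a new reading comes with each control period).
- snapshot(name): name is "side" or "top"; returns a dict with "color" (400x640x3 uint8, red, green, blue), "intrinsics" (3x3 intrinsics, pixels), "rvec" (rotation vector, rad) and "tvec" (3), from world to camera coordinates, as OpenCV has them. Camera axes: x right, y down, z forward; pixel columns grow to the right and rows downward; lengths in m; the calibration is good to about 2 mm. A picture is of the moment at which its call begins. There is no depth.
- close_job(): hands the job in, once; it reports no verdict.
The state is a dict: "time": time; "joint_positions": joint angles; "qvel": joint speeds; "joint_torque": joint torques, N m; "tool_pos": TCP position; "ee_rot": TCP orientation; "wrist_force": force on the tool from outside, world axes, zero at the start; "wrist_torque": the same for the moment, N m; "width": finger opening in m.
Only numpy, scipy, OpenCV 4.12 (cv2) and the standard library are available. Lean on these libraries where they do the work, as an engineer would, in place of code of your own. Each camera call takes 0.05 s, during which the arm holds its last target.

## Task

The sloping tin rack is set too short for the longer, bare-metal twin loaf tin. Squeeze the two brass spring buttons on its telescopic tube flush and draw the tube out just to the next hole, so that both buttons spring out again; then pick up the longer tin by its T-bar and lay it flat on the rack's sloping bed, between the two red end plates and above the lower lip, and let go. Leave the other things on the bench where they are.

Things in the scene. Friction and masses are not known exactly. Their poses are not given: they have to be found in the camera images.
- buttons (a point): Midpoint between the two brass buttons, on the axis of the rack's square telescopic tube (outer tube 30 mm square); fixed to the rack. x: along the tube, the tube is drawn out along -x; y: up the 30 deg slope; z: out of the slope, 30 deg off vertical. A button stands out 8 mm from the tube's -y side and one from its +y side (46 mm over both, 12 mm thick); 40 mm is free beside them.
- end_plate (a point): Red end plate on the tube, drawn out with it: a plate 6 x 108 x 40 mm standing across the bed, this point at its middle; axes as buttons. Its arm joins the tube 57 mm or more to the -x side of the buttons at the start. The aluminium outer tube reaches from 75 mm on the -x side to 115 mm on the +x side of the buttons at the start; its underside is free.
- slide (a joint): How far the tube and its end plate are drawn out (m): about 0 at the start, in the first hole; next hole at 0.050, a further one at 0.100. The buttons, standing out, lock it; with both flush 15 N or less draws it, the tube's wall then keeps them under until the next holes reach them and they spring out.
- button_low (a joint): How far the button on the low (-y) side is pressed in (m): 0 standing out, 0.008 flush with the tube (about 3.5 N), 0.011 under the tube's wall.
- button_high (a joint): The same for the button on the high (+y) side. Both are pinched together, along y.
- seat (a point): On the sloping bed's surface, midway between the fixed red end plate and the moving one once that is in its second hole (plates then 110 mm either side along x, 220 mm apart; 170 mm at the start; 40 mm high). Axes as buttons, z out of the bed. The lip, 21 mm high, is 55 mm down the slope (-y); the bed ends 60 mm up it; the tube's axis is 120 mm up the slope and 30 mm above the bed.
- long_tin_bar (a point): Centre of the T-bar of the longer twin tin (loose, 0.2 to 0.45 kg): two empty bare-aluminium tins end to end, 205 mm long (x), 100 mm wide (y), rims 42 mm high, z up. The bar: along x, 100 mm long, 12 mm wide and high, centre 66 mm above the underside, clear below save for a 12 mm square post in its middle, in the 25 mm gap between the tins. Same either way round.
- short_tin_bar (a point): Centre of the T-bar of the shorter, dark twin tin (145 mm long, otherwise alike, bar 66 mm up). It stays where it is; the two tins may stand in either place.
- rack: The sloping tin rack, fixed to the bench: base plate 360 x 220 mm, origin under its middle; x along the tube, y level towards its high side. The tube's axis is about 160 mm up.
- spool: Green spool, 52 mm across, 44 mm high, origin under its centre; leave it.
- brush: Pastry brush lying on the bench, about 200 mm long along its x; origin at its middle, underneath; leave it.
- cutter: Steel ring cutter, 80 mm across, 35 mm high; leave it.
- scraper: Dough scraper with a wooden grip 120 mm long, blade to its +y side, 22 mm high; leave it.
- bowl: White bowl, 110 mm across, 50 mm high; leave it.
- jar: Jar with a red cap, 68 mm across, 95 mm high; leave it.
- long_tin: The longer twin tin itself; origin at the middle of its underside, 66 mm below the centre of its bar.
There are look-alikes about, which are no part of the job. Leave any turquoise look-alike of the long_tin alone.

How it is judged:
On the way, in this order (a step that is already met when the one before it is completed fails the run):
1. both buttons are pressed flush (6 mm or more of their 8 mm) (value of joint each of button_low, button_high above 0.006 m), for 0.05 s.
2. the tube is drawn out to the second hole and both buttons stand out again (value of joint slide between 0.046 and 0.054 m and value of joint each of button_low, button_high below 0.002 m), for 0.2 s.
3. the longer tin is lifted clear of the bench (height (world z) of long_tin_bar above 0.1 m), for 0.2 s.
At the end, for the whole second after the job is handed in: The tube is in its second hole (46 to 54 mm out), both buttons out again (within 2 mm); the longer tin lies still, flat on the bed (within 0.08 rad), between the end plates (within 13 mm of the middle) and above the lip (8 mm below to 14 mm above the middle of the bed); let go (all of step 2 and x of long_tin_bar in the frame of seat between -0.013 and 0.013 m and y of long_tin_bar in the frame of seat between -0.008 and 0.014 m and z of long_tin_bar in the frame of seat between 0.061 and 0.071 m and angle between the z axis of long_tin_bar and the z axis of seat, either way round below 0.08 rad and linear speed of long_tin below 0.02 m/s); the robot touches nothing.
It fails at once if another thing on the bench (short tin, spool, brush, cutter, scraper, bowl, jar) is moved more than 40 mm (distance of any of short_tin_bar, spool, brush, cutter, scraper, bowl, jar from where it was at the start of the episode above 0.04 m).
It also fails if it takes over 54 s, if anything falls off the work surface, if the arm or the gripper's body presses on something with over 40 N, if the wrist force passes 120 N, or if a joint passes its speed limit or range.

## Working session

There is one attempt and no reset: what is moved stays moved. The work goes in short steps, Python scripts to look and compute and a tool call to move; the robot and the scene stay as the last step left them, time stands still between calls to the robot, and variables do not carry over. Pictures are saved under pics/ and viewed, and the job is handed in when it is done.

Besides the shell and the picture viewer there is one more tool, called after "Request:" as name(argument=value, ...) on one line, values as JSON. send_rows: Moves the arm, as the interface text tells. Its arguments: {"type":"object","properties":{"rows":{"type":"array","items":{"type":"number"}}},"required":["rows"]}

```bash
mkdir -p pics; python3 - <<'E'
from bench import *
import cv2,pickle
o=get_obs();print(o)
for n in("side","top"):
    s=snapshot(n);pickle.dump(s,open(f"{n}0.pkl","wb"));cv2.imwrite(f"pics/{n}0.png",s["color"][:,:,::-1]);print(n,s["intrinsics"],s["rvec"],s["tvec"])
E
```

```text
{'time': 0.0, 'joint_positions': array([ 1.02587216e+00,  8.78974417e-02,  1.37218637e+00,  9.20379976e-06,
        1.68360095e+00, -1.03069747e-01]), 'qvel': array([-6.46869877e-04,  1.96850338e-03,  1.71886371e-03,  4.55548598e-04,
       -2.72814835e-03, -8.98019901e-05]), 'joint_torque': array([-9.49147261e-05, -3.40203524e+01, -3.02418852e+01,  7.18273013e-02,
        3.33890808e-02, -1.61537514e-04]), 'tool_pos': array([0.23489956, 0.49672972, 0.20437007]), 'ee_rot': array([-3.14136830e+00,  2.08005929e-03,  1.12894316e+00]), 'wrist_force': array([-0.17266448,  0.62146237, -0.55479702]), 'wrist_torque': array([ 0.07411249, -0.02079394,  0.01164515]), 'width': 0.0938469385122855}
side [[401.93398824   0.         319.33337559]
 [  0.         401.93398824 192.03109071]
 [  0.           0.           1.        ]] [ 2.15714795 -0.17459892  0.11825163] [-0.51051843  0.11698599  1.44490252]
top [[419.13038693   0.         324.64527387]
 [  0.         419.13038693 201.9830684 ]
 [  0.           0.           1.        ]] [ 2.19240236 -2.13116898  0.10385922] [-0.06067479  0.54249133  1.30375804]
```

View pics/side0.png

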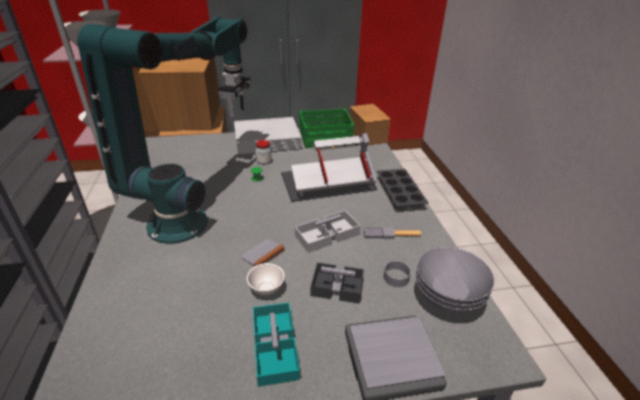

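View pics/top0.png

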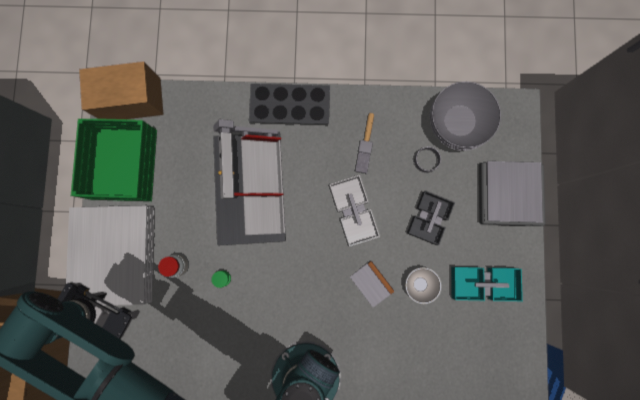

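The side view shows the rack at about (335,170), the long tin at (328,230) and the short tin at (340,280). The top view shows the rack at (250,185), the long tin at (355,210), the short tin at (430,217), and a turquoise look-alike at (487,283).

```bash
cat > h.py <<'E'
import numpy as np,cv2,pickle
from scipy.spatial.transform import Rotation as Rn
def load(n): return pickle.load(open(n+".pkl","rb"))
def ray(s,uv):
    R=cv2.Rodrigues(np.array(s["rvec"]))[0];t=np.array(s["tvec"])
    d=R.T@np.linalg.inv(s["intrinsics"])@np.array([uv[0],uv[1],1.]);return -R.T@t,d
def onz(s,uv,z):
    c,d=ray(s,uv);return c+d*(z-c[2])/d[2]
def proj(s,P):
    return cv2.projectPoints(np.array(P,float).reshape(-1,3),np.array(s["rvec"]),np.array(s["tvec"]),s["intrinsics"],None)[0].reshape(-1,2)
def tri(s1,u1,s2,u2):
    a,d=ray(s1,u1);b,e=ray(s2,u2);A=np.stack([d,-e],1);k=np.linalg.lstsq(A,b-a,rcond=None)[0]
    p,q=a+d*k[0],b+e*k[1];return (p+q)/2,np.linalg.norm(p-q)
def crop(s,x0,x1,y0,y1,f,name):
    cv2.imwrite(name,cv2.resize(s["color"][y0:y1,x0:x1,::-1],None,fx=f,fy=f,interpolation=cv2.INTER_CUBIC))
E
python3 - <<'E'
from h import *
t=load("top0");s=load("side0")
crop(t,205,295,110,250,4,"pics/c1.png");crop(s,275,385,125,205,7,"pics/c2.png")
crop(t,320,390,165,255,6,"pics/c3.png");crop(s,285,370,200,260,8,"pics/c4.png")
E
```

```text
(no output)
```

View pics/c1.png

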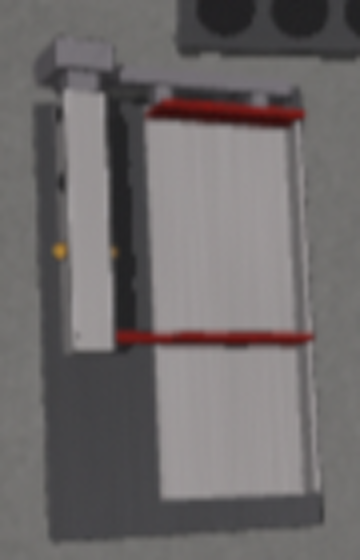

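View pics/c2.png

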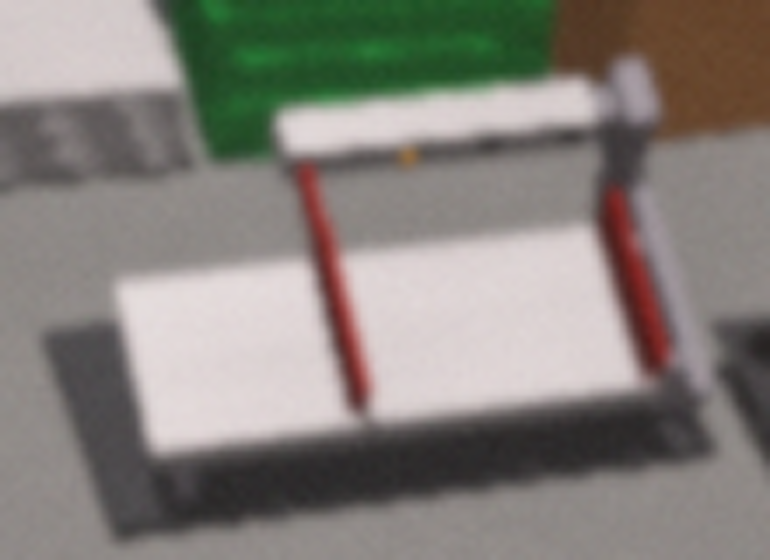

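View pics/c3.png

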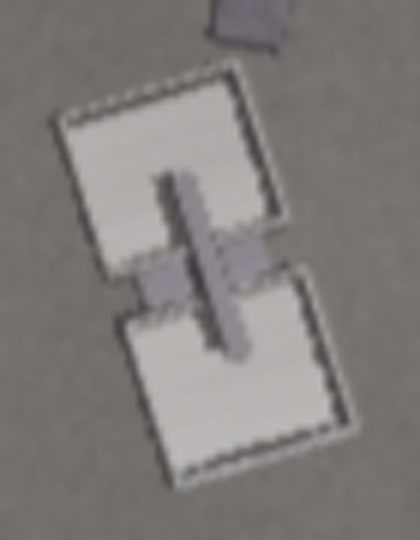

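View pics/c4.png

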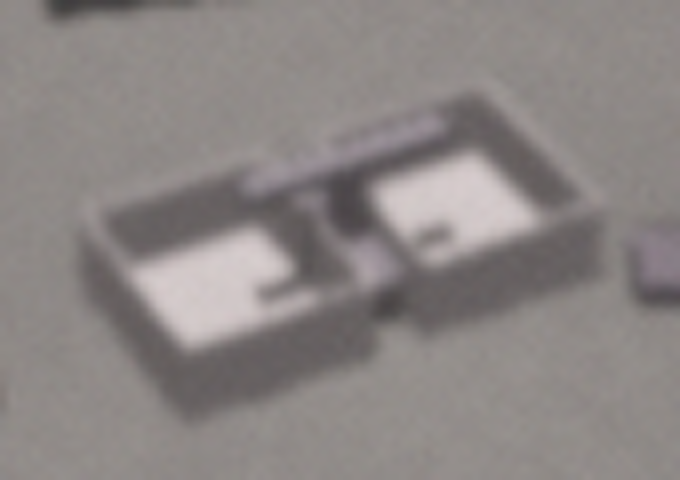

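```bash
python3 - <<'E'
from h import *
t=load("top0");s=load("side0")
def cen(s,x0,x1,y0,y1,lo,hi,nm):
    h=cv2.cvtColor(s["color"],cv2.COLOR_RGB2HSV)[y0:y1,x0:x1]
    m=cv2.inRange(h,lo,hi);n,l,st,c=cv2.connectedComponentsWithStats(m)
    for i in range(1,n):
        if st[i,4]>=2: print(nm,st[i],c[i]+[x0,y0])
cen(t,210,245,150,190,(12,90,60),(35,255,255),"topbrass")
cen(s,315,350,135,158,(12,90,60),(35,255,255),"sidebrass")
cen(t,225,295,120,210,(0,120,40),(8,255,255),"topred");cen(t,225,295,120,210,(172,120,40),(180,255,255),"topred2")
C=lambda u:np.array([205+(u[0]+.5)/4-.5,110+(u[1]+.5)/4-.5])
S=lambda u:np.array([275+(u[0]+.5)/7-.5,125+(u[1]+.5)/7-.5])
for z in (0.0,.01):
  b=[onz(t,C(u),z) for u in[(52,540),(322,522),(35,105)]];print("base",z,[x.round(4) for x in b]); 
  d=b[2]-b[0];print(np.degrees(np.arctan2(d[1],d[0])),np.linalg.norm(d)); e=b[0]-b[1];print(np.degrees(np.arctan2(-e[0],e[1])),np.linalg.norm(e))
print("sidebase",[onz(s,S(u),0.005).round(4) for u in [(45,330),(122,540),(712,455)]])
# tube top face edges
for z in(.16+.013,):
  for a,bb in [((65,92),(72,350)),((107,92),(116,350))]:
    p,q=onz(t,C(a),z),onz(t,C(bb),z);d=p-q;print("tube",p.round(4),q.round(4),np.degrees(np.arctan2(d[1],d[0])))
print("bed", [onz(t,C(u),z).round(4) for u,z in [((160,498),.104),((302,495),.0465)]])
print("tri low",tri(t,C((114,252)),s,S((407,156))))
E
```

```text
topbrass [ 8 21  4  4 14] [219.5        172.28571429]
topbrass [23 22  2  2  4] [233.5 172.5]
sidebrass [17 11  3  3  5] [333. 147.]
topred [ 17  14  39   7 148] [261.35810811 137.41891892]
topred [  9  72  49   4 123] [256.5203252  194.15447154]
topred2 [34 15  2  1  2] [259.5 135. ]
topred2 [10 72  2  1  2] [235.5 192. ]
base 0.0 [array([0.3994, 0.2955, 0.    ]), array([0.4201, 0.0787, 0.    ]), array([0.7568, 0.3297, 0.    ])]
5.455624500054829 0.35901207257187145
5.4397540100948385 0.2178496455542393
base 0.01 [array([0.3994, 0.2929, 0.01  ]), array([0.4199, 0.0776, 0.01  ]), array([0.7542, 0.3268, 0.01  ])]
5.4556245000548325 0.35635938907107656
5.4397540100948305 0.21623998893106242
sidebase [array([0.4014, 0.3069, 0.005 ]), array([0.4228, 0.0747, 0.005 ]), array([0.7744, 0.1104, 0.005 ])]
tube [0.7217 0.2586 0.173 ] [0.5344 0.2432 0.173 ] 4.676894611290225
tube [0.7225 0.2282 0.173 ] [0.5353 0.2119 0.173 ] 4.957357386368563
bed [array([0.4331, 0.1893, 0.104 ]), array([0.44  , 0.0903, 0.0465])]
tri low (array([0.60861927, 0.22101658, 0.15606906]), np.float64(8.925007247692452e-06))
```

```bash
python3 - <<'E'
from h import *
t=load("top0");s=load("side0")
h=onz(t,(219.6,172.3),.1695);l=onz(t,(233.5,172.4),.149);l2=onz(s,(333,147),.150)
print(h,l,l2,(h+l)/2, "yaw",np.degrees(np.arctan2(-(h-l)[0],(h-l)[1])), "slope halfwidth",np.hypot(*(h-l)[:2])/2/.866)
# red: long direction of plates
hs=cv2.cvtColor(t["color"],cv2.COLOR_RGB2HSV)
m=cv2.inRange(hs,(0,120,40),(8,255,255))|cv2.inRange(hs,(172,120,40),(180,255,255))
for y0,y1 in((120,150),(185,205)):
  ys,xs=np.nonzero(m[y0:y1,225:295]);p=np.stack([xs+225,ys+y0],1).astype(np.float32)
  print(p.min(0),p.max(0),cv2.fitLine(p,cv2.DIST_L2,0,.01,.01).ravel())
# tube edges, subpixel per row
g=cv2.cvtColor(t["color"],cv2.COLOR_RGB2GRAY).astype(float)
L=[];Rr=[]
for r in range(137,196):
    if 168<r<177: continue
    row=np.diff(g[r,214:238]);i=np.argmax(row[:12]);j=np.argmin(row[8:])+8
    L.append((214.5+i,r));Rr.append((214.5+j,r))
for nm,P in(("L",L),("R",Rr)):
    v=cv2.fitLine(np.array(P,np.float32),cv2.DIST_HUBER,0,.01,.01).ravel()
    f=lambda r:(v[2]+(r-v[3])*v[0]/v[1],r)
    z=.160+.0205 if nm=="L" else .160+.0055
    p,q=onz(t,f(137),z),onz(t,f(195),z);d=p-q;print(nm,p,q,np.degrees(np.arctan2(d[1],d[0])))
E
```

```text
[0.60620181 0.256765   0.1695    ] [0.6105322  0.22161908 0.149     ] [0.61205643 0.231055   0.15      ] [0.60836701 0.23919204 0.15925   ] yaw 7.02411652606069 slope halfwidth 0.02044554813789451
[242. 134.] [280. 140.] [9.9791193e-01 6.4589061e-02 2.6124203e+02 1.3740764e+02]
[234. 192.] [282. 195.] [9.9994242e-01 1.0733323e-02 2.5603967e+02 1.9410318e+02]
L [0.70687837 0.25625971 0.1805    ] [0.53963923 0.2412448  0.1805    ] 5.130321298734763
R [0.71152718 0.23152996 0.1655    ] [0.54218284 0.21639762 0.1655    ] 5.106295596760124
```

```bash
cat >> h.py <<'E'
def frame(yaw_deg,slope=30):  # columns x,y,z of the slope frame
    return (Rn.from_euler('z',yaw_deg,degrees=True)*Rn.from_euler('x',slope,degrees=True)).as_matrix()
E
python3 - <<'E'
from h import *
t=load("top0");s=load("side0")
F=frame(5.2);B=np.array([.6085,.2422,.160])
P={}
for n,v in dict(bl=(0,-.021,0),bh=(0,.021,0),eU=(-.075,.015,.015),eL=(-.075,-.015,.015),fU=(.115,.015,.015),fL=(.115,-.015,.015),eLL=(-.075,-.015,-.015)).items(): P[n]=B+F@v
S=np.array([.0,-.120,-.030])
for dx in (0,):
  for n,v in dict(bed_hi=(-.06,.06,0),bed_lo=(-.06,-.055,0),bedlowtopH=(.11,.06,0),).items(): P[n]=B+F@(S+v)
im={}
for nm,c in(("top",t),("side",s)):
    im[nm]=c["color"][:,:,::-1].copy();big=cv2.resize(im[nm],None,fx=6,fy=6,interpolation=cv2.INTER_CUBIC)
    for n,p in P.items():
        u=proj(c,p)[0];print(nm,n,u.round(1));U=((u+.5)*6-.5).astype(int);cv2.circle(big,tuple(int(a) for a in U),4,(255,0,255),1)
    x0,y0=(205,115) if nm=="top" else (280,125)
    w,h=(95,95) if nm=="top" else(105,80)
    cv2.imwrite(f"pics/m_{nm}.png",big[y0*6:(y0+h)*6,x0*6:(x0+w)*6])
E
```

```text
top bl [232.6 172.5]
top bh [218.3 172. ]
top eU [222.8 197.2]
top eL [233.2 197.3]
top fU [220.4 131.7]
top fL [230.6 132.5]
top eLL [230.  198.6]
top bed_hi [243.  194.4]
top bed_lo [278.3 194.7]
top bedlowtopH [240.7 139.2]
side bl [332.9 147.9]
side bh [330.5 139.4]
side eU [313.7 140.4]
side eL [315.2 146.6]
side fU [358.1 135.7]
side fL [360.  141.8]
side eLL [314.2 150.6]
side bed_hi [319.6 161.5]
side bed_lo [325.9 186.4]
side bedlowtopH [359.1 156.9]
```

View pics/m_top.png

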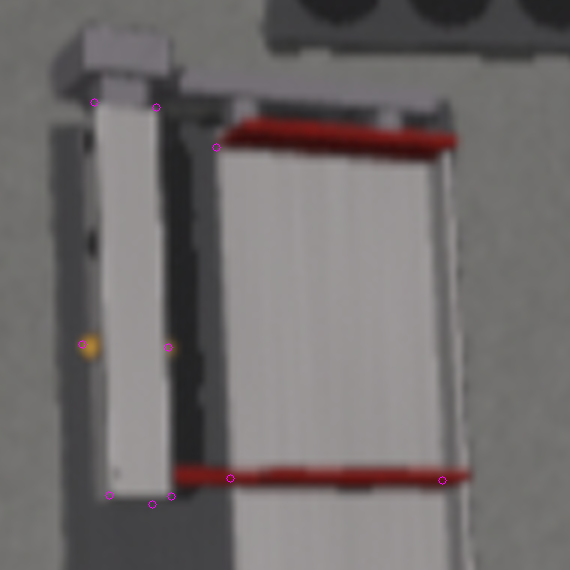

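View pics/m_side.png

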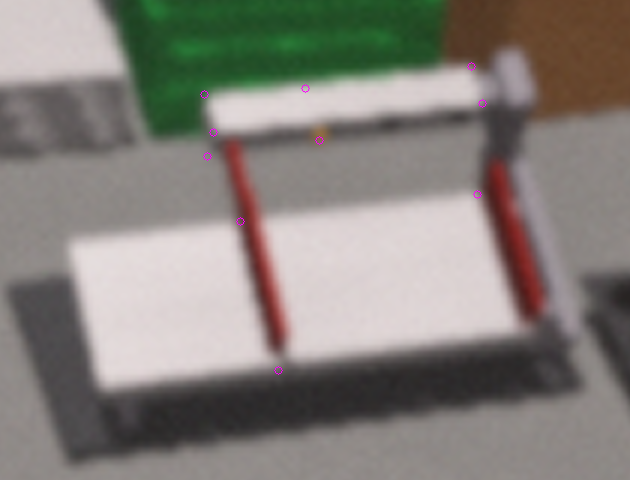

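```bash
python3 - <<'E'
from h import *
t=load("top0");s=load("side0")
F=frame(5.2);B=np.array([.6088,.2408,.1605]);S=np.array([.0,-.120,-.030])
st=B+F@S;print("bed pt below buttons",st)
def onbed(c,uv,h):
    o,d=ray(c,uv);n=F[:,2];k=(n@(st+n*h-o))/(n@d);return F.T@(o+k*d-st)
for uv in[(256.5,194.15),(270,194.3),(250,194)]:print("mov top",onbed(t,uv,.038))
for uv in[(261.4,135.5),(262,139.8)]:print("fix",onbed(t,uv,.04),onbed(t,uv,0))
G=lambda x,y:(280+(x+.5)/6-.5,125+(y+.5)/6-.5)
print("side mov top",onbed(s,G(258,240),.038),"bottom lo",onbed(s,G(280,352),0.02))
print("side fixed",onbed(s,G(493,160),.04),onbed(s,G(540,312),.04),onbed(s,G(485,180),0),onbed(s,G(520,318),0))
# tin bar: 
C=lambda u:np.array([320+(u[0]+.5)/6-.5,165+(u[1]+.5)/6-.5])
D=lambda u:np.array([285+(u[0]+.5)/8-.5,200+(u[1]+.5)/8-.5])
a,b=onz(t,C((180,178)),.072),onz(t,C((236,352)),.072)
print("bar top",a,b,(a+b)/2,np.linalg.norm(a-b),np.degrees(np.arctan2(*(a-b)[1::-1])))
a,b=onz(s,D((245,185)),.072),onz(s,D((445,120)),.072)
print("bar side",a,b,(a+b)/2,np.linalg.norm(a-b),np.degrees(np.arctan2(*(b-a)[1::-1])))
k=[onz(t,C(u),.042) for u in[(55,118),(238,66),(355,430),(178,487)]]
print("rim",np.mean(k,0),[np.linalg.norm(k[i]-k[(i+1)%4]) for i in range(4)],np.degrees(np.arctan2(*(k[0]-k[3])[1::-1])),np.degrees(np.arctan2(*(k[1]-k[2])[1::-1])))
k=[onz(s,D(u),.042) for u in[(90,215),(480,92),(600,205),(190,355)]]
print("rim side",np.mean(k,0),[np.linalg.norm(k[i]-k[(i+1)%4]) for i in range(4)])
E
```

```text
bed pt below buttons [0.61685933 0.15224292 0.07451924]
mov top [-0.06472155  0.03300346  0.038     ]
mov top [-0.06482333 -0.00981247  0.038     ]
mov top [-0.06444305  0.05309924  0.038     ]
fix [0.11457831 0.00967799 0.04      ] [ 1.26499587e-01 -6.22462656e-03 -1.39882623e-16]
fix [0.10133537 0.00839643 0.04      ] [ 1.12801543e-01 -7.55023277e-03 -1.79294648e-16]
side mov top [-0.06240475  0.02365575  0.038     ] bottom lo [-0.06160146 -0.05083583  0.02      ]
side fixed [0.11158579 0.06262751 0.04      ] [ 0.11179802 -0.05615439  0.04      ] [1.18048368e-01 7.08112807e-02 4.14836260e-17] [ 1.13205439e-01 -3.88382656e-02 -3.05742528e-17]
bar top [ 0.56544891 -0.12187087  0.072     ] [ 0.47695622 -0.15237582  0.072     ] [ 0.52120256 -0.13712335  0.072     ] 0.09360293325441517 19.019952285076688
bar side [ 0.47633742 -0.15241618  0.072     ] [ 0.56936702 -0.1204496   0.072     ] [ 0.52285222 -0.13643289  0.072     ] 0.09836853620466163 18.963607282808603
rim [ 0.51916847 -0.1380718   0.042     ] [np.float64(0.10044296566672029), np.float64(0.2003834898265522), np.float64(0.09665567610362069), np.float64(0.20351572116865366)] 19.848000235567998 18.786357978674292
rim side [ 0.52215535 -0.14049876  0.042     ] [np.float64(0.19592614626751928), np.float64(0.09400353937925442), np.float64(0.20262253089339297), np.float64(0.10025737226722725)]
```

```bash
cat >> h.py <<'E'
def toolR(yaw_deg,slope):  # jaw x along rack +y, z into slope
    F=frame(yaw_deg,slope);return np.stack([F[:,1],F[:,0],-F[:,2]],1)
def delta(Rt,ee): return np.degrees((Rn.from_matrix(Rt)*Rn.from_euler('xyz',ee).inv()).as_rotvec())
E
python3 - <<'E'
from h import *
from bench import *
o=get_obs();F=frame(5.2);B=np.array([.6088,.2408,.1605])
R=toolR(5.2,30);print(np.linalg.det(R),delta(R,o["ee_rot"]))
for h in(.10,-.019):
  p=B+F[:,2]*h;print(h,p,(p-o["tool_pos"])*1000)
E
```

```text
1.0000000000000002 [29.9927449  -5.32958672 29.79735955]
0.1 [0.61333163 0.19100578 0.24710254] [ 378.41307661 -305.76600141   42.6568998 ]
-0.019 [0.60793899 0.2502609  0.14404552] [ 373.02043809 -246.51087969  -60.40012325]
```

Request:
send_rows(rows=[30, -20, 30, 3.75, -0.67, 3.72, 0.8, 40, -32, 20, 3.75, -0.67, 3.72, 0.8, 40, -32, 10, 3.75, -0.67, 3.72, 0.8, 40, -32, 5, 3.75, -0.67, 3.72, 0.8, 40, -32, 0, 3.75, -0.67, 3.72, 0.8, 40, -32, 0, 3.75, -0.67, 3.72, 0.8, 40, -32, 0, 3.75, -0.67, 3.72, 0.8, 40, -32, 0, 3.75, -0.67, 3.72, 0.8])

```text
time: 1.1
tool_pos: [0.5461, 0.2518, 0.2704]
ee_rot: [3.14, -0.528, 1.663]
wrist_force: [0.3, 0.2, 0.4]
width: 0.0754
```

Request:
send_rows(rows=[38, -32, -12, 0, 0, 0, 0.8, 30, -30, -10, 0, 0, 0, 0.8, 0, 0, 0, 0, 0, 0, 0.8, 0, 0, 0, 0, 0, 0, 0.8, 0, 0, 0, 0, 0, 0, 0.8, 0, 0, 0, 0, 0, 0, 0.8, 0, 0, 0, 0, 0, 0, 0.8, 0, 0, 0, 0, 0, 0, 0.8])

```text
time: 2.1
tool_pos: [0.613, 0.1915, 0.2488]
ee_rot: [3.141, -0.526, 1.662]
wrist_force: [0.6, 0.2, 0.4]
width: 0.0754
```

```bash
python3 - <<'E'
from h import *
from bench import *
o=get_obs();F=frame(5.2);B=np.array([.6088,.2408,.1605])
R=toolR(5.2,30);print(delta(R,o["ee_rot"]),o["time"],o["joint_positions"],o["wrist_force"])
p=B+F[:,2]*.1;print(o["tool_pos"],(p-o["tool_pos"])*1000,F.T@(o["tool_pos"]-B))
for n in("side","top"):
    s=snapshot(n);pickle.dump(s,open(f"{n}1.pkl","wb"))
crop(load("side1"),260,400,90,210,5,"pics/d1.png");crop(load("top1"),195,305,110,260,4,"pics/d2.png")
E
```

```text
[-0.12861423  0.04028949  0.02000509] 2.1 [-0.06431075  0.2647973   1.17367851  0.52962469  1.76197291 -1.6384306 ] [0.64152227 0.1573491  0.41397246]
[0.61295413 0.19152034 0.24879442] [ 0.37749951 -0.51456109 -1.69187771] [-0.00032931  0.00131936  0.10119188]
```

View pics/d1.png

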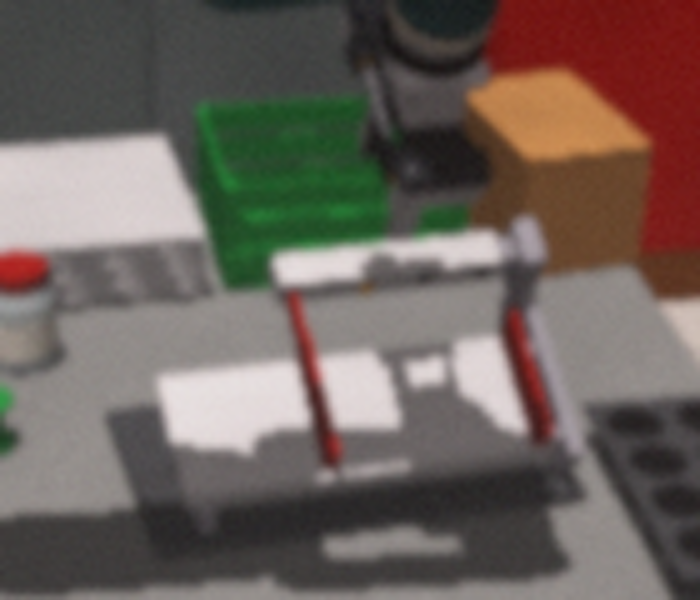

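View pics/d2.png

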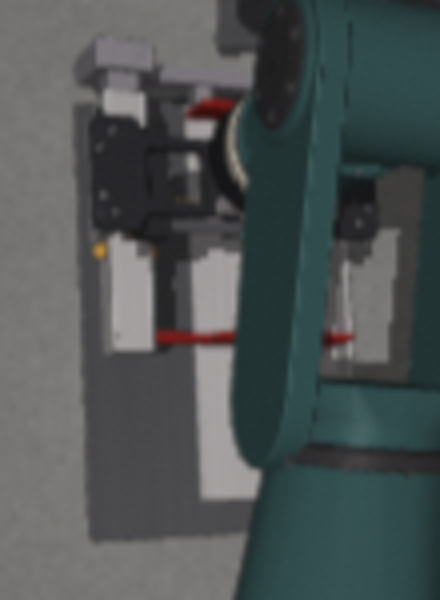

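```bash
python3 - <<'E'
from h import *
t=load("top1");s=load("side1")
print(ray(t,(0,0))[0],ray(s,(0,0))[0])
F=frame(5.2);p=np.array([.61295,.1915,.2488])
for a in (0,.019,.097):
  for y in(-.04,.04):
    q=p+F@[0,y,a];print(a,y,"top",(proj(t,q)[0]-[195,110])*4,"side",(proj(s,q)[0]-[260,90])*5)
E
```

```text
[ 0.40297502 -0.06086393  1.35339204] [ 0.2935142  -1.20210357  0.91151222]
0 -0.04 top [222.57359112 223.47573377] side [393.14052567 237.32384927]
0 0.04 top [106.38032659 218.41793239] side [369.10369337 152.59164392]
0.019 -0.04 top [232.16376022 217.8946693 ] side [397.8455678  223.08468471]
0.019 0.04 top [114.56955452 212.55724675] side [373.44954755 137.74220569]
0.097 -0.04 top [274.64090105 193.17480674] side [418.29836948 161.18708617]
0.097 0.04 top [150.94467136 186.52510711] side [392.31757202  73.27166619]
```

Request:
send_rows(rows=[-0.8, 9.8, -17.5, 0, 0, 0, 0.8, -0.8, 9.8, -17.5, 0, 0, 0, 0.8, -0.8, 9.8, -17.5, 0, 0, 0, 0.8, -0.8, 9.8, -17.5, 0, 0, 0, 0.8, -0.8, 9.8, -17.4, 0, 0, 0, 0.8, -0.8, 9.7, -17.3, 0, 0, 0, 0.8, 0, 0, 0, 0, 0, 0, 0.8, 0, 0, 0, 0, 0, 0, 0.8])

```text
time: 3.2
tool_pos: [0.6087, 0.2499, 0.1443]
ee_rot: [3.14, -0.526, 1.661]
wrist_force: [0.6, -0.0, 0.6]
width: 0.0752
```

```bash
python3 - <<'E'
from h import *
from bench import *
o=get_obs();F=frame(5.2);B=np.array([.6088,.2408,.1605])
print(F.T@(o["tool_pos"]-B),o["wrist_force"],o["time"])
for n in("side","top"):
    s=snapshot(n);pickle.dump(s,open(f"{n}2.pkl","wb"))
crop(load("side2"),290,390,110,190,7,"pics/e1.png");crop(load("top2"),195,305,110,210,5,"pics/e2.png")
E
```

```text
[ 0.00077337 -0.00022299 -0.01854162] [ 6.36329354e-01 -3.84450385e-04  6.17360727e-01] 3.2
```

View pics/e1.png

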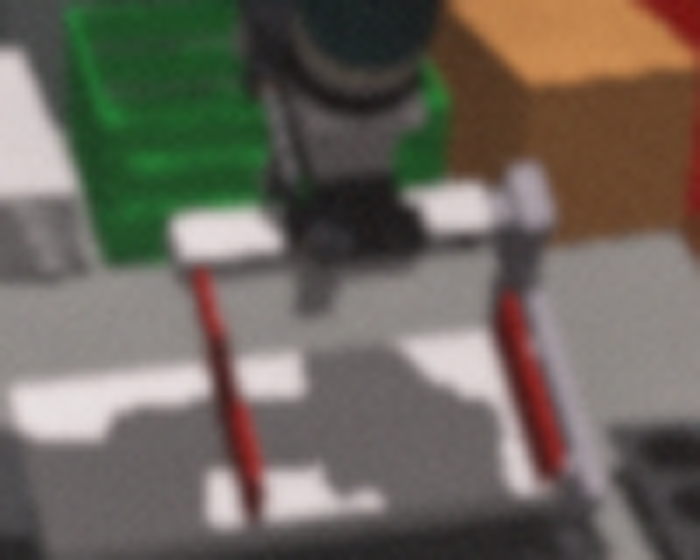

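View pics/e2.png

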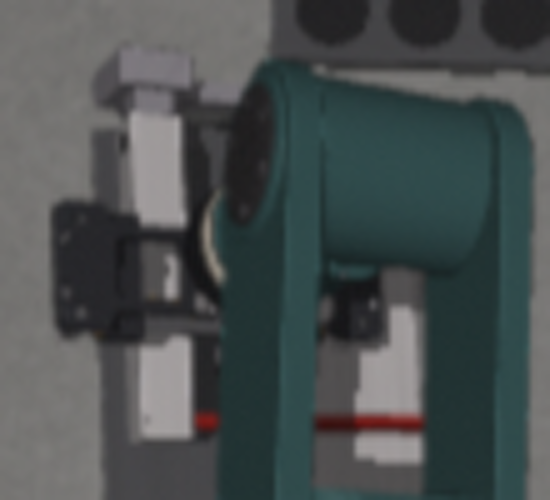

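Request:
send_rows(rows=[0, 0, 0, 0, 0, 0, 0.5, 0, 0, 0, 0, 0, 0, 0.4, 0, 0, 0, 0, 0, 0, 0.2, 0, 0, 0, 0, 0, 0, 0.2, 0, 0, 0, 0, 0, 0, 0.2, 0, 0, 0, 0, 0, 0, 0.2, 0, 0, 0, 0, 0, 0, 0.2, 0, 0, 0, 0, 0, 0, 0.2])

```text
time: 4.3
tool_pos: [0.6084, 0.2506, 0.1444]
ee_rot: [3.14, -0.527, 1.662]
wrist_force: [-0.1, 3.5, 3.0]
width: 0.0297
```

Request:
send_rows(rows=[-5, -0.45, 0, 0, 0, 0, 0.2, -5, -0.45, 0, 0, 0, 0, 0.2, -5, -0.45, 0, 0, 0, 0, 0.2, -5, -0.45, 0, 0, 0, 0, 0.2, -5, -0.45, 0, 0, 0, 0, 0.2, -5, -0.45, 0, 0, 0, 0, 0.2, -5, -0.45, 0, 0, 0, 0, 0.2, 0, 0, 0, 0, 0, 0, 0.2])

```text
time: 5.3
tool_pos: [0.5747, 0.2473, 0.1446]
ee_rot: [3.137, -0.527, 1.662]
wrist_force: [1.9, 4.4, 1.7]
width: 0.0296
```

```bash
python3 - <<'E'
from h import *
from bench import *
o=get_obs();F=frame(5.2);B=np.array([.6088,.2408,.1605])
print(F.T@(o["tool_pos"]-B),F.T@o["wrist_force"],o["width"])
s=snapshot("top");pickle.dump(s,open("top3.pkl","wb"));s=snapshot("side");pickle.dump(s,open("side3.pkl","wb"))
crop(load("side3"),290,390,110,190,7,"pics/f1.png");crop(load("top3"),195,305,110,220,5,"pics/f2.png")
E
```

```text
[-0.03341555  0.00036175 -0.01859217] [ 2.25922287  4.51336058 -0.59771879] 0.029593959383703957
```

View pics/f1.png

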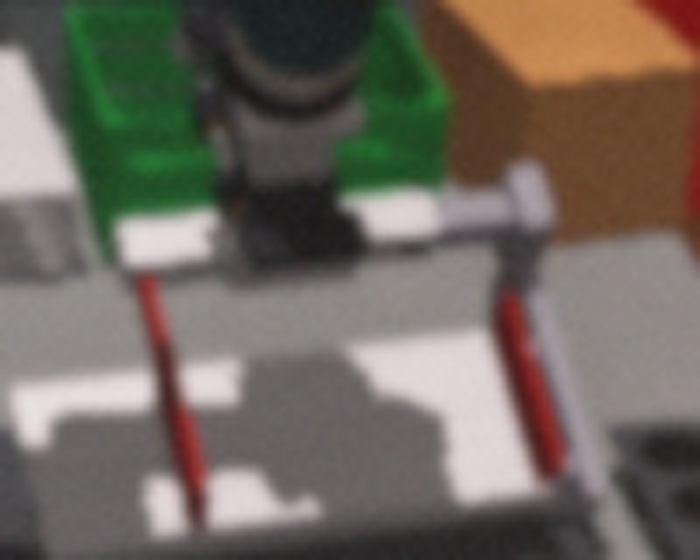

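View pics/f2.png

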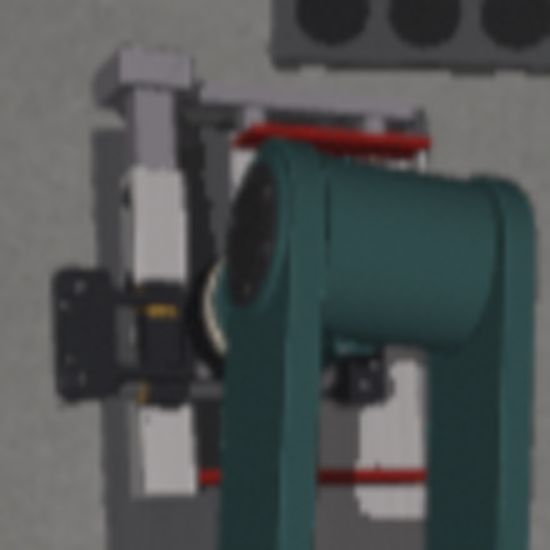

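Request:
send_rows(rows=[-3, -0.3, 0, 0, 0, 0, 0.2, -3, -0.3, 0, 0, 0, 0, 0.2, -3, -0.3, 0, 0, 0, 0, 0.2, -2, -0.2, 0, 0, 0, 0, 0.2, -2, -0.2, 0, 0, 0, 0, 0.2, -1.5, -0.1, 0, 0, 0, 0, 0.2, -0.5, 0, 0, 0, 0, 0, 0.2, 0, 0, 0, 0, 0, 0, 0.2])

```text
time: 6.4
tool_pos: [0.5579, 0.2458, 0.1446]
ee_rot: [3.141, -0.527, 1.662]
wrist_force: [-2.6, 2.6, 5.5]
width: 0.0297
```

```bash
cat > look.py <<'E'
import sys
from h import *
from bench import *
k=sys.argv[1]
o=get_obs();F=frame(5.2);B=np.array([.6088,.2408,.1605])
print(o["time"],F.T@(o["tool_pos"]-B),F.T@o["wrist_force"],o["width"],o["ee_rot"])
for n in("side","top"):
    s=snapshot(n);pickle.dump(s,open(f"{n}{k}.pkl","wb"))
crop(load("side"+k),290,390,110,190,7,f"pics/s{k}.png");crop(load("top"+k),195,305,110,220,5,f"pics/t{k}.png")
E
python3 look.py 4
```

```text
6.4 [-0.0502622   0.0003664  -0.01862671] [-2.36913724  5.17852868  3.31306521] 0.029732294485055766 [ 3.1412507  -0.52696185  1.66185104]
```

View pics/s4.png

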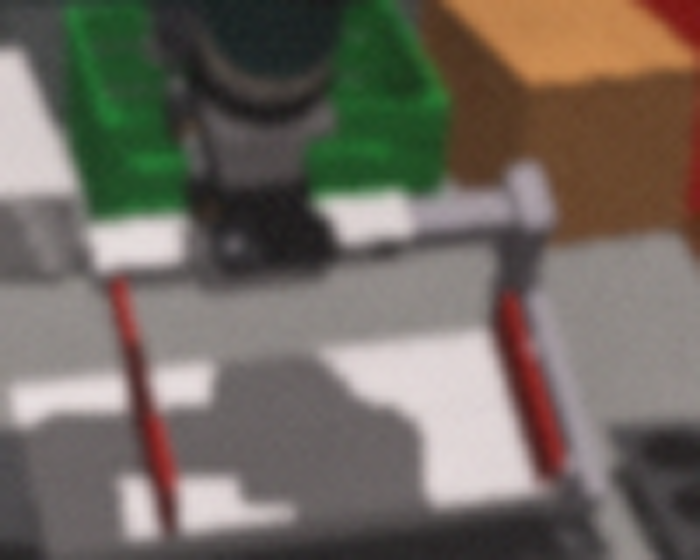

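View pics/t4.png

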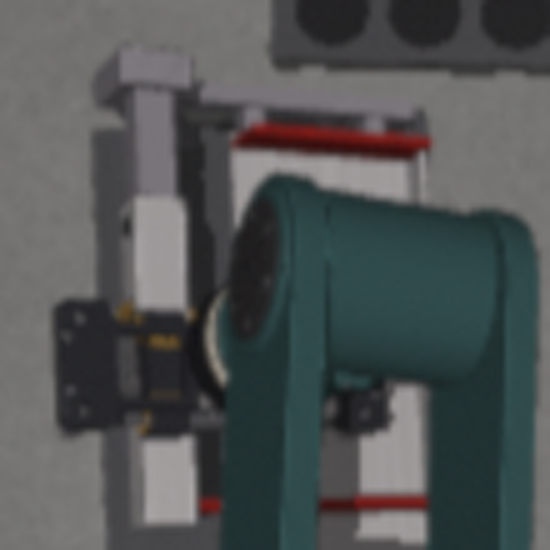

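Request:
send_rows(rows=[0, 0, 0, 0, 0, 0, 0.8, 0, 0, 0, 0, 0, 0, 0.8, 0, 0, 0, 0, 0, 0, 0.8, 0, 0, 0, 0, 0, 0, 0.8, 1, -11, 19, 0, 0, 0, 0.8, 1, -12, 20, 0, 0, 0, 0.8, 1, -15, 27, 0, 0, 0, 0.8, 2, -18, 32, 0, 0, 0, 0.8])

```text
time: 7.5
tool_pos: [0.563, 0.1889, 0.2419]
ee_rot: [-3.141, -0.526, 1.66]
wrist_force: [0.9, 0.2, 0.1]
width: 0.0753
```

```bash
python3 look.py 5; python3 - <<'E'
from h import *
from bench import *
o=get_obs();p=np.array([.522,-.137,.066-.0])
print(o["tool_pos"],o["joint_positions"],"to down:",delta(toolR(19.0,0),o["ee_rot"]))
E
```

```text
7.5 [-0.05028708 -0.0004359   0.09429421] [0.87301121 0.17893935 0.04005256] 0.07530906150708512 [-3.14052435 -0.52573516  1.66035628]
[0.56557907 0.18807387 0.24595263] [-0.07570787  0.15223144  1.31204137  0.52634895  1.73739512 -1.66331276] to down: [-29.57114396  -5.80195404  13.51441735]
```

View pics/s5.png

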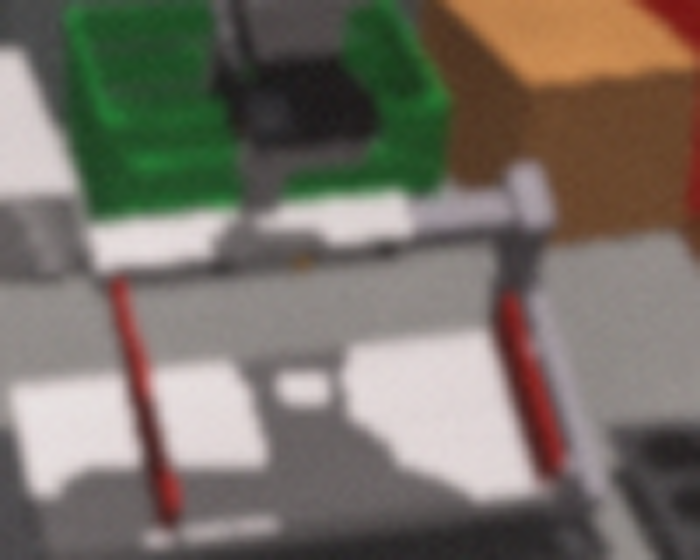

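View pics/t5.png

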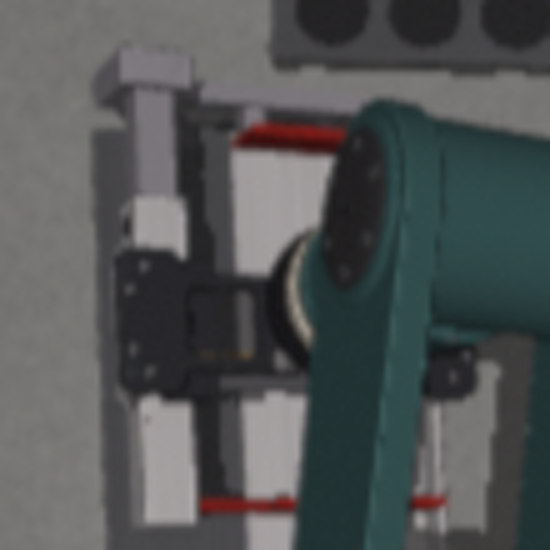

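Request:
send_rows(rows=[-5, -35, 20, -3.7, -0.72, 1.69, 0.8, -5.5, -41, 5, -3.7, -0.72, 1.69, 0.5, -5.5, -41, 0, -3.7, -0.73, 1.69, 0.45, -5.5, -41, 0, -3.7, -0.73, 1.69, 0.45, -5.5, -41, -10, -3.7, -0.73, 1.69, 0.45, -5.5, -41, -20, -3.7, -0.73, 1.69, 0.45, -5.5, -41, -30, -3.7, -0.73, 1.69, 0.45, -5.5, -41, -40, -3.7, -0.73, 1.69, 0.45])

```text
time: 8.6
tool_pos: [0.52, -0.1335, 0.1654]
ee_rot: [-3.134, 0.002, 1.903]
wrist_force: [0.2, 0.8, 0.1]
width: 0.0425
```

Request:
send_rows(rows=[0, 0, -20, 0, 0, 0, 0.45, 0, 0, 0, 0, 0, 0, 0.45, 0, 0, 0, 0, 0, 0, 0.45, 0, 0, 0, 0, 0, 0, 0.45, 0, 0, 0, 0, 0, 0, 0.45, 0, 0, 0, 0, 0, 0, 0.45, 0, 0, 0, 0, 0, 0, 0.45, 0, 0, 0, 0, 0, 0, 0.45])

```text
time: 9.6
tool_pos: [0.5199, -0.1326, 0.1468]
ee_rot: [-3.134, -0.001, 1.9]
wrist_force: [-0.5, -0.3, 0.1]
width: 0.0422
```

```bash
python3 - <<'E'
from h import *
from bench import *
o=get_obs();p=np.array([.522,-.1368,.047])
print(o["time"],o["tool_pos"],o["joint_positions"],delta(toolR(19.0,0),o["ee_rot"]),(p-o["tool_pos"])*1000,o["width"])
for n in("side","top"):
    s=snapshot(n);pickle.dump(s,open(f"{n}6.pkl","wb"))
crop(load("side6"),270,400,140,260,5,"pics/g1.png");crop(load("top6"),310,410,150,260,5,"pics/g2.png")
crop(load("top6"),205,305,110,250,4,"pics/g3.png")
E
```

```text
9.6 [ 0.51988502 -0.13264831  0.14681642] [-0.3525818   0.08157138  1.49316101 -0.00445097  1.57334692 -2.25278222] [ 0.11147502 -0.43673682  0.12635854] [  2.11498041  -4.15169031 -99.81642012] 0.0421779780588903
```

View pics/g1.png

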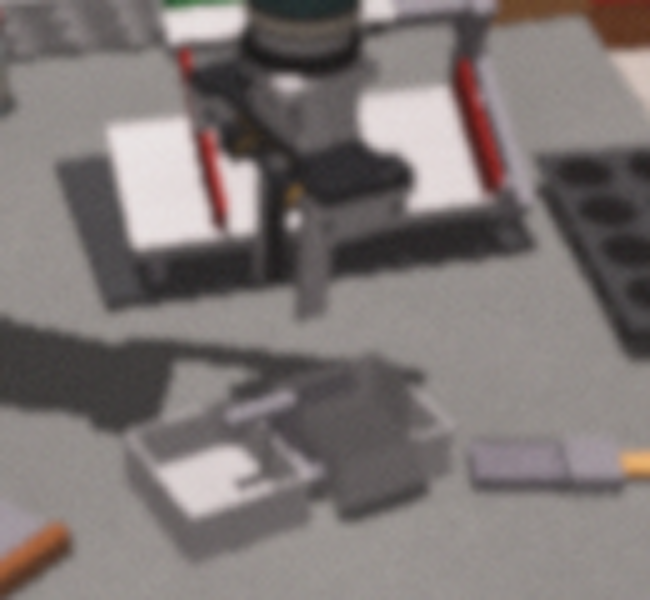

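View pics/g2.png

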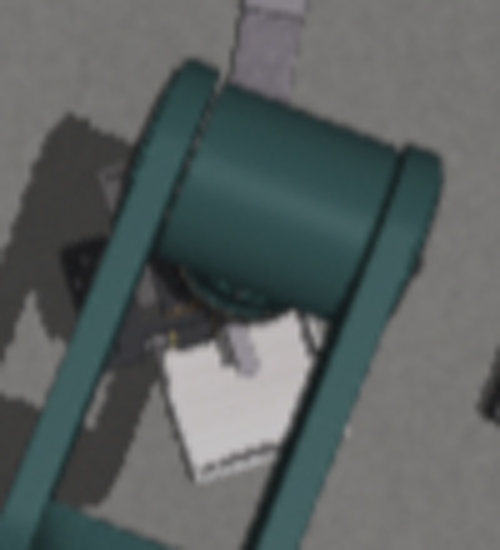

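View pics/g3.png

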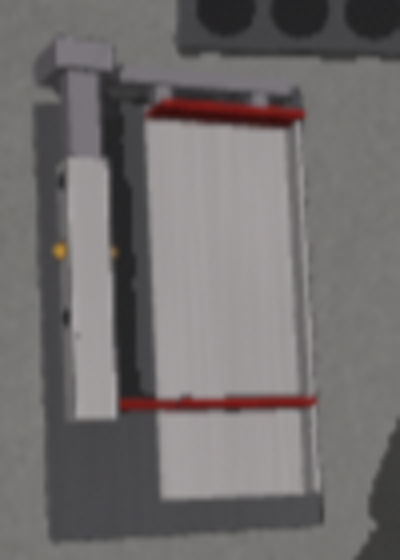

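Request:
send_rows(rows=[1, -2, -15, 0, 0, 0, 0.45, 1.1, -2.2, -20, 0, 0, 0, 0.45, 0, 0, -20, 0, 0, 0, 0.45, 0, 0, -18, 0, 0, 0, 0.45, 0, 0, -15, 0, 0, 0, 0.45, 0, 0, -11, 0, 0, 0, 0.45, 0, 0, 0, 0, 0, 0, 0.45, 0, 0, 0, 0, 0, 0, 0.45])

```text
time: 10.7
tool_pos: [0.5225, -0.137, 0.0485]
ee_rot: [-3.135, 0.0, 1.9]
wrist_force: [0.8, -0.2, 0.0]
width: 0.0424
```

```bash
python3 - <<'E'
from h import *
from bench import *
o=get_obs();p=np.array([.522,-.1368,.047])
print(o["time"],(p-o["tool_pos"])*1000,o["wrist_force"])
for n in("side",):
    s=snapshot(n);pickle.dump(s,open(f"{n}7.pkl","wb"))
crop(load("side7"),270,390,160,260,6,"pics/g4.png")
E
```

```text
10.7 [-0.54417669  0.24948968 -1.50483712] [ 0.75535672 -0.18548888  0.0225448 ]
```

View pics/g4.png

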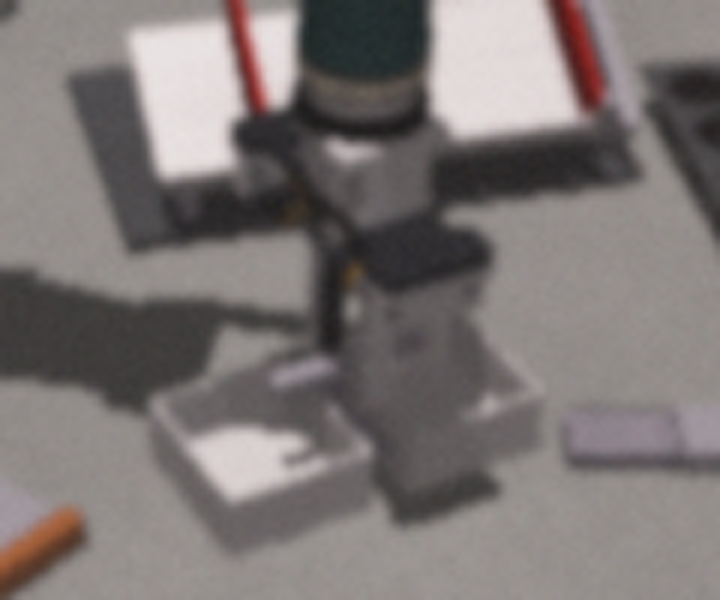

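Request:
send_rows(rows=[0, 0, 0, 0, 0, 0, 0.2, 0, 0, 0, 0, 0, 0, 0, 0, 0, 0, 0, 0, 0, 0, 0, 0, 0, 0, 0, 0, 0, 0, 0, 0, 0, 0, 0, 0, 0, 0, 0, 0, 0, 0, 0, 0, 0, 5, 0, 0, 0, 0, 0, 0, 10, 0, 0, 0, 0])

```text
time: 11.75
tool_pos: [0.5206, -0.136, 0.0615]
ee_rot: [-3.131, -0.004, 1.9]
wrist_force: [-0.4, 0.0, -3.7]
width: 0.012
```

Request:
send_rows(rows=[0, 0, 20, 0, 0, 0, 0, 0, 0, 30, 0, 0, 0, 0, 0, 0, 40, 0, 0, 0, 0, 0, 0, 40, 0, 0, 0, 0, 0, 0, 30, 0, 0, 0, 0, 0, 0, 20, 0, 0, 0, 0, 0, 0, 0, 0, 0, 0, 0, 0, 0, 0, 0, 0, 0, 0])

```text
time: 12.75
tool_pos: [0.5214, -0.1365, 0.2415]
ee_rot: [-3.132, -0.002, 1.9]
wrist_force: [-0.5, 1.0, -3.7]
width: 0.0117
```

```bash
python3 - <<'E'
from h import *
from bench import *
o=get_obs();print(o["time"],o["tool_pos"],o["wrist_force"],o["wrist_torque"],o["width"],o["ee_rot"])
for n in("side","top"):
    s=snapshot(n);pickle.dump(s,open(f"{n}8.pkl","wb"))
crop(load("side8"),270,400,100,240,4,"pics/i1.png");crop(load("top8"),310,420,150,270,5,"pics/i2.png")
E
```

```text
12.75 [ 0.52139532 -0.13650758  0.241463  ] [-0.54731803  0.96322658 -3.65853155] [ 0.08089668 -0.01216542 -0.02090416] 0.011741867316428158 [-3.13197388e+00 -2.30854039e-03  1.90030915e+00]
```

View pics/i1.png

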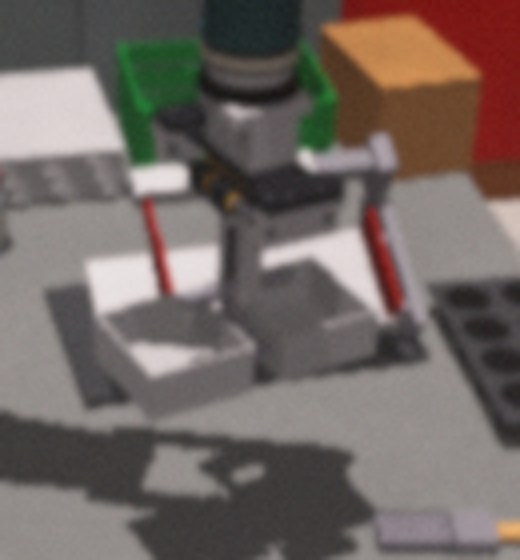

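View pics/i2.png

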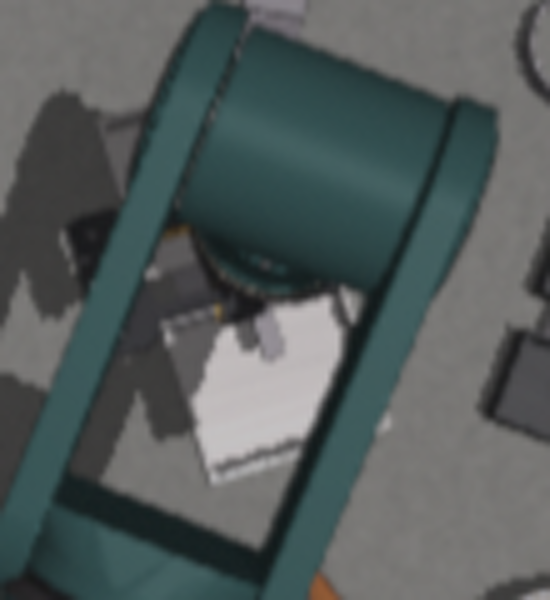

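```bash
python3 - <<'E'
from h import *
s=load("side8");crop(s,285,370,155,210,9,"pics/i3.png")
t=np.array([.5214,-.1365]);x=np.array([np.cos(np.radians(18.9)),np.sin(np.radians(18.9))]);y=np.array([-x[1],x[0]])
for a in(-.1025,.1025):
  for b in(-.05,.05):
    q=np.r_[t+a*x+b*y,.235];print(a,b,(proj(s,q)[0]-[285,155]+.5)*9)
E
```

```text
-0.1025 -0.05 [207.78048888 356.82157488]
-0.1025 0.05 [ 77.59671984 215.10094   ]
0.1025 -0.05 [719.88520634 208.96358816]
0.1025 0.05 [570.45648303  83.82447578]
```

View pics/i3.png

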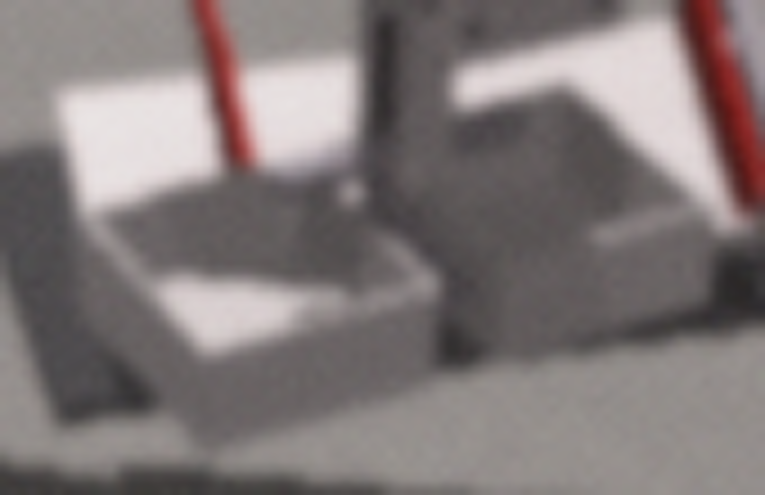

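```bash
cat > tgt.py <<'E'
from h import *
from bench import *
F=frame(5.2);B=np.array([.6088,.2408,.1605]);seat=B+F@[0,-.12,-.03]
def tcp(x,y,h): return seat+F@np.array([x,y,h+.066-.0175])
E
python3 - <<'E'
from tgt import *
t=load("top6")
def onbed(c,uv,h):
    o,d=ray(c,uv);n=F[:,2];k=(n@(seat+n*h-o))/(n@d);return F.T@(o+k*d-seat)
hs=cv2.cvtColor(t["color"],cv2.COLOR_RGB2HSV)
m=cv2.inRange(hs,(0,120,40),(8,255,255))|cv2.inRange(hs,(172,120,40),(180,255,255))
ys,xs=np.nonzero(m[200:222,225:295]);u=(xs.mean()+225,ys.mean()+200);print(u,onbed(t,u,.038))
s=load("side6");G=lambda x,y:(270+(x+.5)/5-.5,140+(y+.5)/5-.5)
print(onbed(s,G(188,55),.04),onbed(s,G(222,222),.03),onbed(s,G(203,135),.04))
o=get_obs()
p=tcp(0,.003,.07);print("pre",p,(p-o["tool_pos"])*1000,delta(toolR(5.2,30),o["ee_rot"]))
E
```

```text
(np.float64(257.93693693693695), np.float64(210.34234234234233)) [-0.11294375  0.03080358  0.038     ]
[-0.11032902  0.09386312  0.04      ] [-0.11262448 -0.05219376  0.03      ] [-0.11365772  0.02012632  0.04      ]
pre [0.62199384 0.09582416 0.17864325] [100.77559506 232.34089032 -62.28692406] [ 29.36955803   5.65925965 -13.52192233]
```

Request:
send_rows(rows=[12.6, 29, 0, 3.67, 0.71, -1.69, 0, 12.6, 29, 0, 3.67, 0.71, -1.69, 0, 12.6, 29, 0, 3.67, 0.71, -1.69, 0, 12.6, 29, 0, 3.67, 0.71, -1.69, 0, 12.6, 29, 0, 3.67, 0.71, -1.69, 0, 12.6, 29, 0, 3.67, 0.71, -1.69, 0, 12.6, 29, 0, 3.67, 0.71, -1.69, 0, 12.6, 29, 0, 3.67, 0.71, -1.69, 0])

```text
time: 13.85
tool_pos: [0.6229, 0.0955, 0.241]
ee_rot: [-3.14, -0.522, 1.658]
wrist_force: [-0.3, 0.1, -4.7]
width: 0.0116
```

Request:
send_rows(rows=[0, 0, -15, 0, 0, 0, 0, 0, 0, -20, 0, 0, 0, 0, 0, 0, -15, 0, 0, 0, 0, 0, 0, -10, 0, 0, 0, 0, 0, 0, 0, 0, 0, 0, 0, 0, 0, 0, 0, 0, 0, 0, 0, 0, 0, 0, 0, 0, 0, 0, 0, 0, 0, 0, 0, 0])

```text
time: 14.85
tool_pos: [0.6231, 0.0951, 0.1835]
ee_rot: [3.138, -0.521, 1.662]
wrist_force: [-0.2, -0.3, -4.0]
width: 0.0113
```

```bash
python3 - <<'E'
from tgt import *
o=get_obs();print(o["time"],F.T@(o["tool_pos"]-seat)-[0,0,.0485],F.T@o["wrist_force"],o["width"],delta(toolR(5.2,30),o["ee_rot"]))
for h in(.07,0): print((tcp(0,.003,h)-o["tool_pos"])*1000)
for n in("side","top"):
    s=snapshot(n);pickle.dump(s,open(f"{n}9.pkl","wb"))
crop(load("side9"),275,395,105,205,6,"pics/j1.png");crop(load("top9"),195,305,110,250,4,"pics/j2.png")
E
```

```text
14.85 [0.00099318 0.00474425 0.07464671] [-0.1861014  -2.21761821 -3.32434369] 0.011326289419748062 [0.14084341 0.19975245 0.0672845 ]
[-1.06276145  0.71942781 -4.89629002]
[ -4.23490175  35.57538176 -65.51806829]
```

View pics/j1.png

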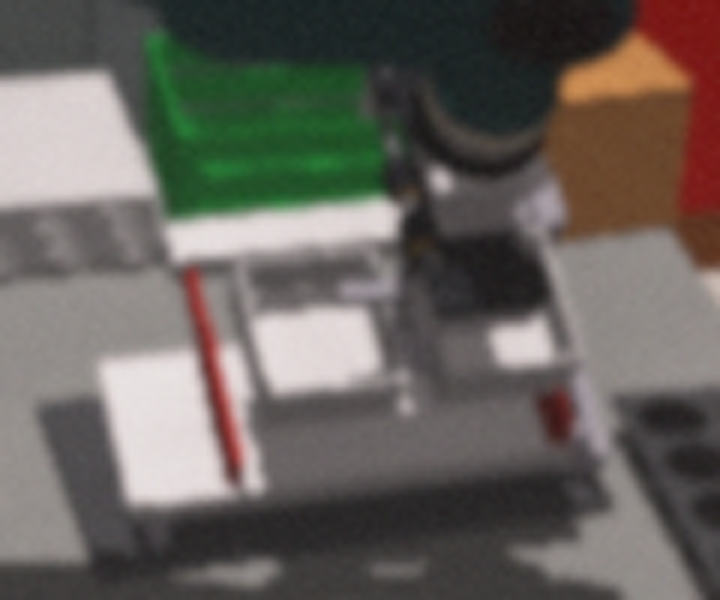

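View pics/j2.png

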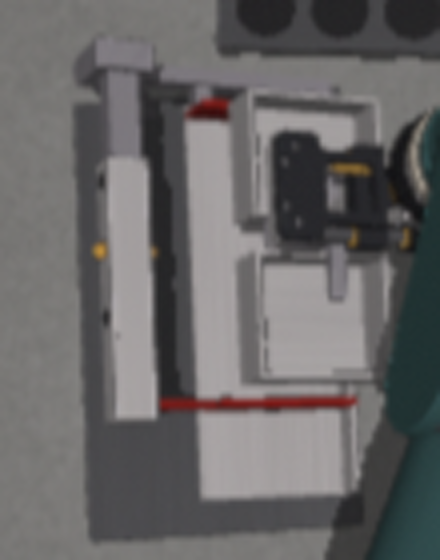

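```bash
python3 - <<'E'
from tgt import *
def onbed(c,uv,h):
    o,d=ray(c,uv);n=F[:,2];k=(n@(seat+n*h-o))/(n@d);return F.T@(o+k*d-seat)
t=load("top9");s=load("side9");h=.0746+.042
C=lambda u:(195+(u[0]+.5)/4-.5,110+(u[1]+.5)/4-.5);S=lambda u:(275+(u[0]+.5)/6-.5,105+(u[1]+.5)/6-.5)
for u in[(252,90),(380,100),(258,380),(383,384)]:print("top",onbed(t,C(u),h))
for u in[(236,258),(266,396),(575,362)]:print("side",onbed(s,S(u),h))
E
```

```text
top [0.10064124 0.05098041 0.1166    ]
top [ 0.10140199 -0.04819796  0.1166    ]
top [-0.10516648  0.05636166  0.1166    ]
top [-0.10845759 -0.03833516  0.1166    ]
side [-0.10119873  0.05723284  0.1166    ]
side [-0.10395535 -0.04317231  0.1166    ]
side [ 0.09724111 -0.0457785   0.1166    ]
```

Request:
send_rows(rows=[1, 3.8, -9, 0, 0, 0, 0, 0.2, 4.8, -9, 0, 0, 0, 0, -0.4, 5, -9, 0, 0, 0, 0, -0.4, 5, -9, 0, 0, 0, 0, -0.4, 5, -9, 0, 0, 0, 0, -0.5, 5, -8.5, 0, 0, 0, 0, -0.5, 4.8, -8, 0, 0, 0, 0, 0, 0, 0, 0, 0, 0, 0])

```text
time: 15.95
tool_pos: [0.6211, 0.129, 0.1203]
ee_rot: [3.142, -0.522, 1.661]
wrist_force: [-0.1, 0.0, -4.2]
width: 0.0116
```

```bash
cat > st.py <<'E'
import sys
from tgt import *
k=sys.argv[1]
o=get_obs();print(o["time"],F.T@(o["tool_pos"]-seat)-[0,0,.0485],F.T@o["wrist_force"],o["wrist_torque"],o["width"])
for n in("side","top"):
    s=snapshot(n);pickle.dump(s,open(f"{n}{k}.pkl","wb"))
crop(load("side"+k),275,395,105,205,6,f"pics/s{k}.png");crop(load("top"+k),195,305,110,250,4,f"pics/t{k}.png")
E
python3 st.py 10
```

```text
15.95 [0.00210538 0.00252529 0.00287345] [-0.11631453 -2.07367251 -3.66080419] [-0.66491848 -0.08665006  0.04011285] 0.01157676421172714
```

View pics/s10.png

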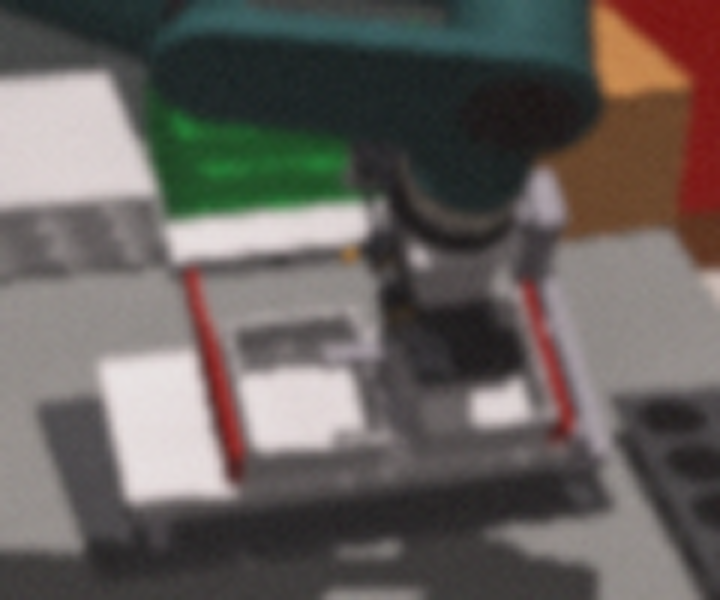

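View pics/t10.png

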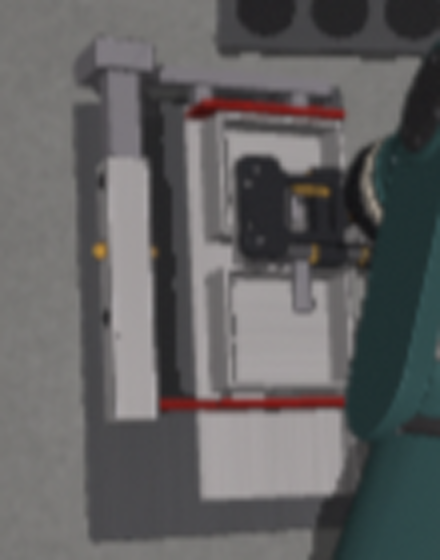

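Request:
send_rows(rows=[0, 0.5, -0.9, 0, 0, 0, 0, 0, 0.5, -0.9, 0, 0, 0, 0, 0, 0.5, -0.9, 0, 0, 0, 0, 0, 0, 0, 0, 0, 0, 0, 0, 0, 0, 0, 0, 0, 0, 0, 0, 0, 0, 0, 0, 0, 0, 0, 0, 0, 0, 0, 0, 0, 0, 0, 0, 0, 0, 0])

```text
time: 17.05
tool_pos: [0.6218, 0.13, 0.1186]
ee_rot: [3.139, -0.521, 1.661]
wrist_force: [-0.4, 0.1, -3.5]
width: 0.0116
```

```bash
python3 st.py 11
```

```text
17.05 [0.00288769 0.00252128 0.00096513] [-0.40623609 -1.65153024 -3.04471632] [-0.65108906 -0.04746366  0.00763819] 0.011610234612078989
```

Request:
send_rows(rows=[0, 0.5, -0.9, 0, 0, 0, 0, 0, 0.5, -0.9, 0, 0, 0, 0, 0, 0, 0, 0, 0, 0, 0, 0, 0, 0, 0, 0, 0, 0, 0, 0, 0, 0, 0, 0, 0, 0, 0, 0, 0, 0, 0, 0, 0, 0, 0, 0, 0, 0, 0, 0, 0, 0, 0, 0, 0, 0])

```text
time: 18.15
tool_pos: [0.6218, 0.131, 0.1168]
ee_rot: [3.139, -0.521, 1.661]
wrist_force: [-0.3, -0.0, -3.8]
width: 0.0119
```

```bash
python3 st.py 12
```

```text
18.15 [ 0.00298831  0.00247723 -0.00108226] [-0.26013711 -1.94396656 -3.31575589] [-0.62088374 -0.10491919 -0.00948373] 0.0119159896361472
```

Not in contact yet; going on in small steps.

Request:
send_rows(rows=[0, 0.5, -0.9, 0, 0, 0, 0, 0, 0.5, -0.9, 0, 0, 0, 0, 0, 0, 0, 0, 0, 0, 0, 0, 0, 0, 0, 0, 0, 0, 0, 0, 0, 0, 0, 0, 0, 0, 0, 0, 0, 0, 0, 0, 0, 0, 0, 0, 0, 0, 0, 0, 0, 0, 0, 0, 0, 0])

```text
time: 19.25
tool_pos: [0.6223, 0.1318, 0.1153]
ee_rot: [3.138, -0.521, 1.662]
wrist_force: [3.2, -3.0, 0.3]
width: 0.0115
```

```bash
python3 st.py 13
```

```text
19.25 [ 0.00359124  0.00235467 -0.00274378] [ 2.92517941 -2.74034095  1.89894479] [-0.72915023 -0.15051045 -0.06015915] 0.011508873662090281
```

View pics/s13.png

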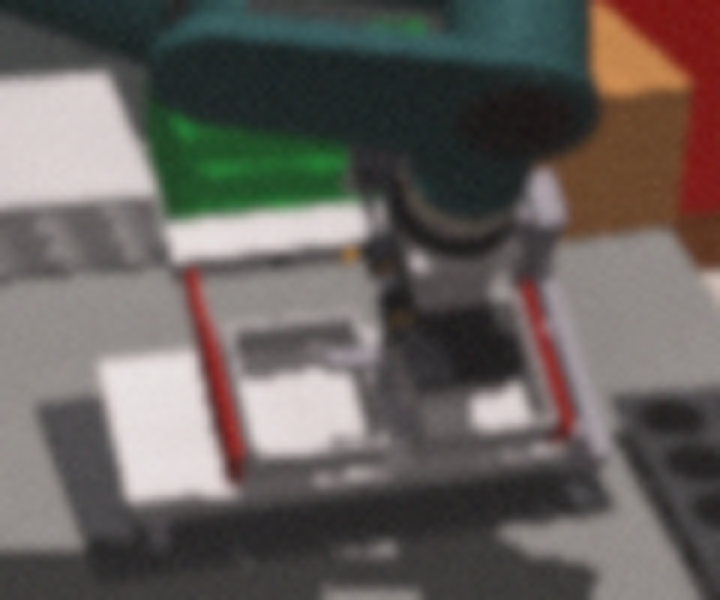

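Request:
send_rows(rows=[0, 0.2, -0.4, 0, 0, 0, 0, 0, 0, 0, 0, 0, 0, 0, 0, 0, 0, 0, 0, 0, 0.16, 0, 0, 0, 0, 0, 0, 0.2, 0, 0, 0, 0, 0, 0, 0.3, 0, 0, 0, 0, 0, 0, 0.4, 0, 0, 0, 0, 0, 0, 0.4, 0, 0, 0, 0, 0, 0, 0.4])

```text
time: 20.35
tool_pos: [0.6218, 0.1323, 0.1146]
ee_rot: [3.139, -0.521, 1.661]
wrist_force: [0.3, 0.3, 0.9]
width: 0.0377
```

```bash
python3 st.py 14
```

```text
20.35 [ 0.00307922  0.002464   -0.00362383] [0.32870762 0.63480431 0.6478621 ] [-0.14082079  0.01984194  0.01059808] 0.037743273303698845
```

View pics/s14.png

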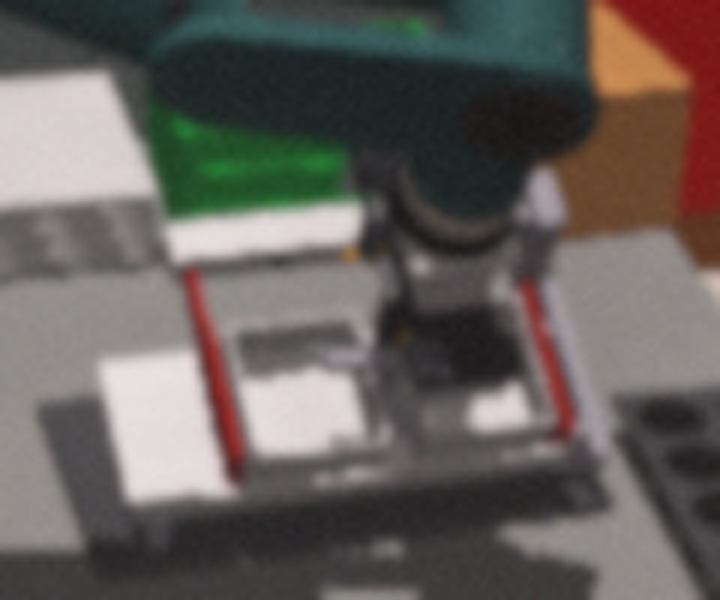

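View pics/t14.png

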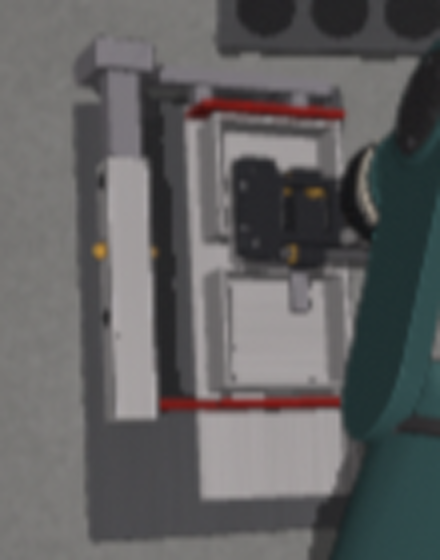

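Request:
send_rows(rows=[0.4, -4, 7, 0, 0, 0, 0.4, 0.5, -6, 10, 0, 0, 0, 0.4, 0.7, -8, 13.5, 0, 0, 0, 0.4, 1, -12, 21, 0, 0, 0, 0.4, 1, -15, 26, 0, 0, 0, 0.4, 1, -15, 26, 0, 0, 0, 0.4, 0, -20, 30, 0, 0, 0, 0.4, -10, -40, 10, 0, 0, 0, 0.4])

```text
time: 21.45
tool_pos: [0.6171, 0.0118, 0.262]
ee_rot: [3.133, -0.519, 1.667]
wrist_force: [0.4, -0.6, 0.2]
width: 0.038
```

Request:
send_rows(rows=[-20, -40, 0, -3, 0, 0, 0.4, -20, -40, 0, -3, 0, 0, 0.4, -20, -40, 0, -3, 0, 0, 0.4, -20, -40, 0, -3, 0, 0, 0.4, -20, -40, 0, -3, 0, 0, 0.4, -20, -30, 0, -3, 0, 0, 0.4, 0, 0, 0, 0, 0, 0, 0.4, 0, 0, 0, 0, 0, 0, 0.4])

```text
time: 22.45
tool_pos: [0.4967, -0.2176, 0.2588]
ee_rot: [-3.117, -0.209, 1.651]
wrist_force: [0.3, 1.0, -0.4]
width: 0.0375
```

```bash
python3 st.py 15;python3 - <<'E'
from h import *
for n in("side","top"): crop(load(n+"15"),0,640,0,400,1.2,f"pics/{n}full.png")
E
```

```text
22.45 [-0.1532002  -0.21735392  0.28979362] [ 0.42378962  0.66407584 -0.79755816] [-0.05071427 -0.03295081  0.00464153] 0.03751516273240082
```

View pics/s15.png

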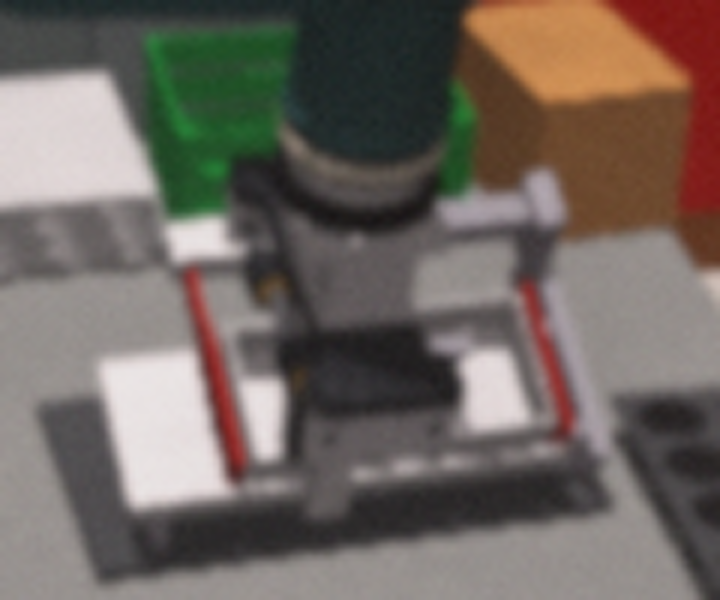

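View pics/t15.png

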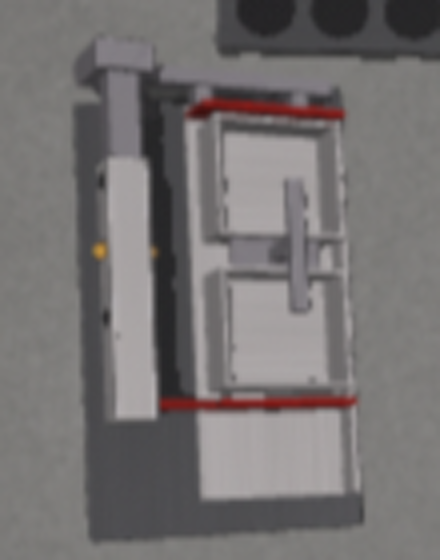

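View pics/topfull.png

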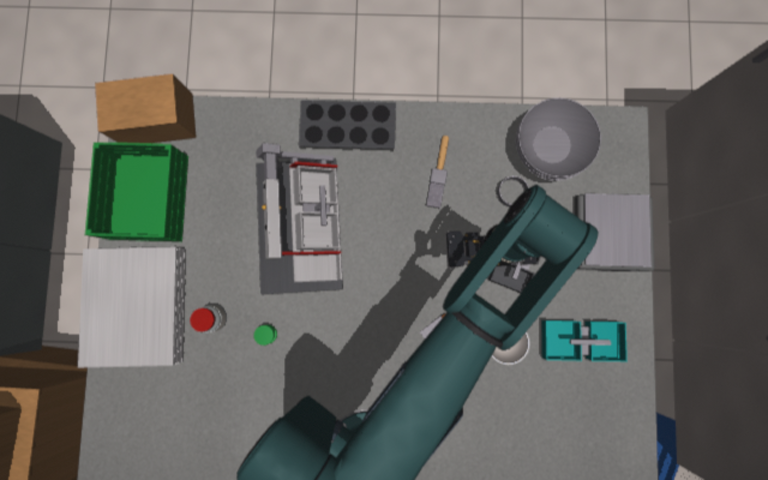

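```bash
python3 - <<'E'
from tgt import *
def onbed(c,uv,h):
    o,d=ray(c,uv);n=F[:,2];k=(n@(seat+n*h-o))/(n@d);return F.T@(o+k*d-seat)
t=load("top15");s=load("side15")
C=lambda u:(195+(u[0]+.5)/4-.5,110+(u[1]+.5)/4-.5);S=lambda u:(275+(u[0]+.5)/6-.5,105+(u[1]+.5)/6-.5)
for u in[(293,180),(300,310)]:print("bar",onbed(t,C(u),.072))
print("barR side",onbed(s,S((470,338)),.072))
for u in[(213,114),(332,122),(218,393),(345,395)]:print("rim",onbed(t,C(u),.042))
for u in[(515,305),(545,432),(240,470),(228,345)]:print("rim side",onbed(s,S(u),.042))
E
```

```text
bar [0.04855186 0.00488369 0.072     ]
bar [-0.04849466  0.00433443  0.072     ]
barR side [0.05101974 0.00506695 0.072     ]
rim [0.10256218 0.05360863 0.042     ]
rim [ 0.10353643 -0.04204836  0.042     ]
rim [-0.10583768  0.0590324   0.042     ]
rim [-0.1081714  -0.04124888  0.042     ]
rim side [0.09992612 0.04285062 0.042     ]
rim side [ 0.094141   -0.05480171  0.042     ]
rim side [-0.11234176 -0.05388235  0.042     ]
rim side [-0.10053061  0.03783027  0.042     ]
```

```bash
python3 - <<'E'
from bench import *
print(get_obs()["wrist_force"]);print(close_job())
E
```

```text
[ 0.55711664  0.29612023 -0.42741813]
the job is handed in; nothing more can be done
None
```

The job is handed in at about 22.5 s of the 54 s allowed. There was no verdict, so what follows is from my own checks.

**Tube:** I pinched both brass buttons flush; the fingers stopped at a 29.7 mm opening. I then drew the tube out, and the tool moved about 51 mm. Pictures show both buttons standing out again, and the moving plate went from about −63 to −113 mm in the seat frame, which is 50 mm.

**Tin:** I lifted the longer tin by its T-bar, tilted it 30°, and lowered it until it touched the bed and the normal force rose by about 5 N. Then I let go and backed off.

**Last checks:**
- **Bar position:** it reads about x 0 mm and y +4.5 mm in the seat frame, well inside the limits. The top and side views of the bar agreed within about 3 mm.
- **Rim corners:** these were less consistent. They scattered by up to about 10 mm, and the side view put the tin around y −7 mm, near the −8 mm limit. I trusted the bar because it is the sharper feature.
- **Flatness:** I did not measure the tilt directly. It is inferred from the two views agreeing at the expected bar height.
- **Other things:** nothing visible in the last top view looked moved. I compared that by eye only, and the arm hid parts of the scraper, bowl and short tin. The gripper was empty and clear at about z 0.26 m, with no contact force.

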